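Put the check weights back in their stand in order of size

ROBOT

A 6-joint arm with a two-finger parallel gripper is mounted at the origin on a cart in front of the work surface, level with it; the furniture and walls round the work are solid. World frame = base frame: x ahead of the robot, y to its left, z up, the work surface at z = 0. Lengths are in m, angles in rad, forces in N, time in s.
With the tool pointing down it reaches from about 0.375 to 0.975 m from the base axis. Payload 3.8 kg.
Tool frame: the origin (TCP) lies at the very end of the fingers, on their centre line; the grasp point (between the pads) lies 19 mm behind it; z points along the fingers, y is the line along which they close (so a half turn about z gives the same grasp; the last joint's range is limited). The gripper opens to 88 mm and grips with 3 to 60 N. Pads are 18 mm wide; open, the fingers measure 123 mm over their backs; the gripper's body (75 mm by 187 mm) begins 45 mm behind the grasp point.
Start: joints at [1.292, 0.264, 1.604, -0, 1.274, -0.037], TCP at [0.162, 0.655, 0.239] pointing down, gripper open.
Joint ranges: [-2.63, 2.63], [-0.94, 2.18], [0.31, 2.57], [-1.31, 4.45], [0, 2.66], [-2.55, 2.55]. Speed limits (rad/s): [2.57, 2.57, 3.14, 3.14, 3.14, 3.14].

INTERFACE

Orientations are given as a rotation vector (axis times angle).
In Python, from rig import manip, snapshot, order, models gives the robot as it stands.
- The arm moves only by the tool carry_out, never from a script. Its arguments are lists of equal length, an entry for each row: "linear": the shift along the tool's x, y, z in normalised numbers (1 is 1 m), a list of three; "angular": the turn, a rotation vector about the tool's x, y, z in normalised numbers (1 is 4 rad), a list of three; "claw": the opening, from -1 (shut) to 1 (fully open). A call has 1 to 10 rows; each row is the pose to reach, as a shift and turn from the pose commanded when the call began, along the tool's axes at that moment; what a row does not reach only later rows make up. A row lasts 1/8 s, in which the tool goes at most 62.5 mm and 10.7 degrees, less where a joint would pass 70% of its speed; a pose out of reach is approached as far as the arm can. A call with a gripper value outside its range is refused whole. The fingers move at their own pace and stop on an object; "grip_force" is the grip in N (left out, the last holds). Time passes only in rows, so rows that repeat a pose let the fingers close. It gives the time, the measured TCP pose, the force, the opening and the grip force at its end, in the units of the state.
- manip.get_state(): the state, without advancing time (a new reading comes with each control period).
- snapshot(name): name is "scene" or "top" or "wrist"; returns a dict with "img" (480x640x3 uint8, red, green, blue), "fx", "fy", "cx", "cy" (pixels), "R" (3x3) and "t" (3): a world point X has camera coordinates R X + t; the wrist camera has in their place "tool_from_camera" (4x4, takes a point from camera to tool coordinates, whose origin is the TCP and whose axes are the flange's). Camera axes: x right, y down, z forward; pixel columns grow to the right and rows downward; lengths in m; the calibration is good to about 2 mm. A picture is of the moment at which its call begins: read the wrist's pose just before it. There is no depth.
- order.finish_job(): hands the job in; it is judged then, once.
Trained networks look in a picture, given as the dict that the camera call returned (one of the last four; its "shot" number tells which), for a name from the list of things; names that differ only in an ending like _2 or _b are one class to them, and where a whole thing is asked for, a point or a joint stands for the part that bears it (a point fixed in the world has none). Each returns a list of dicts, best first, with "confidence" (0 to 1); they miss things now and then, are a little off and sometimes report something else, mostly with a low value. They report only what shows in the picture. A call takes as long as a camera call.
- models.look_for(thing, picture): "extent" ([left, top, right, bottom] in pixels, round what is visible of it).
The state is a dict: "clock": time; "joints": joint angles; "joint_vel": joint speeds; "effort": joint torques, N m; "position": TCP position; "tcp_rot": TCP orientation; "ft_force": force on the tool from outside, world axes, zero at the start; "wrist_torque": the same for the moment, N m; "opening": opening from 0.0 (shut) to 1.0 (fully open); "finger_force": force on a finger pad.
Only numpy, scipy, OpenCV 4.12 (cv2) and the standard library are available. Lean on these libraries where they do the work, as an engineer would, in place of code of your own. Each camera call takes 0.05 s, during which the arm holds its last target. There are 200 camera calls.

TASK

The packing bench has been washed down and the check weights of the scale go back in their stand. With the clear cover plate still lying in its rim, turn the small swing tab fully aside, then lift the plate out by its bar grip and lay it flat on the bench, clear of the stand, tab left turned aside. Then line the four brass weights up in the stand in order of size, each upright and fully down in the well cut to its size.

Things in the scene. Friction and masses are not known exactly. Their poses are not given: they have to be found in the camera images.
- weight_stand: fixed grey plastic stand, 106 x 293 x 27 mm; origin at bench level, z up, y along its four round wells, all at x = 0: y = -94 (68 mm wide, largest weight), -21 (56 wide), +40 (44 wide), +89 mm (32 wide, smallest). Mouths at z = 22, floors at 14 mm. A rim to z = 27 mm round them (inside x -46 to 46, y -137 to 109 mm) holds the cover plate with 2.5 mm play; the swing tab is at the +y end
- cover_plate: clear plastic plate, 87 x 241 x 4 mm, 0.08 to 0.17 kg; at the start it lies in the stand's rim, over the wells. Origin at the centre of its underside, z up, y along its length. On its middle a black bar grip along y: 12 mm wide, 56 mm long, bar from z = 22 to 34 mm; pinch it across x. The bench behind the black tape gun (round world x = 0.71, y = -0.035 m) is free to lay it on, length along y
- swing_tab (a joint): angle (rad) of the small swing tab over the plate's end: about 0 pointing over the plate (stand's -y), stops at +1.6 and -1.6, anticlockwise from above positive; turn it either way, beyond 1.25 it clears the plate. Turns with about 1 N at its wing and stays where left. Pivot at x = 0, y = +127 mm of the stand
- tab_grip (a point): middle of the tab's upright black wing, 19 mm from the pivot and 40 mm above the bench; the wing is 8 mm thick, 18 mm long (point's y axis, +y towards the pivot) and 17 mm high (top 7 mm above this point)
- weight_500: largest of the four round brass knob weights, 0.5 kg: disc 58 mm wide and 24 mm high with a knob 20 mm wide on its middle, 42 mm high in all (the knob's straight part is the top 13 mm); origin at the centre of its underside, z up
- weight_200: second largest of the four round brass knob weights, 0.2 kg: disc 46 mm wide and 16 mm high with a knob 17 mm wide on its middle, 34 mm high in all (the knob's straight part is the top 13 mm); origin at the centre of its underside, z up
- weight_100: second smallest of the four round brass knob weights, 0.1 kg: disc 34 mm wide and 14 mm high with a knob 15 mm wide on its middle, 32 mm high in all (the knob's straight part is the top 13 mm); origin at the centre of its underside, z up
- weight_50: smallest of the four round brass knob weights, 0.05 kg: disc 22 mm wide and 14 mm high with a knob 13 mm wide on its middle, 32 mm high in all (the knob's straight part is the top 13 mm); origin at the centre of its underside, z up

How it is judged:
By the outcome, as a careful person would: the job done as asked, in the order asked, and still so for the second after the job is handed in, with the robot touching nothing.
It also fails if it takes over 136 s, if anything falls off the work surface, if the arm or the gripper's body presses on something with over 40 N, if the wrist force passes 120 N, or if a joint passes its speed limit or range.

## Working session

There is one attempt and no reset: what is moved stays moved. The work goes in short steps, Python scripts to look and compute and a tool call to move; the robot and the scene stay as the last step left them, time stands still between calls to the robot, and variables do not carry over. Pictures are saved under pics/ and viewed, at most 17 in all, crops included, and the job is handed in when it is done.

Besides the shell and the picture viewer there is one more tool, called after "Call:" as a command line: name --argument value ..., lists and objects as JSON in quotes. carry_out: Moves the arm, as the interface text tells. Its arguments: {"type":"object","properties":{"linear":{"type":"array"},"angular":{"type":"array"},"claw":{"type":"array"},"grip_force":{"type":"number"}},"required":["linear","angular","claw"]}

```bash
ls; mkdir -p pics; cat > h.py <<'E'
import numpy as np, cv2
from rig import manip, snapshot, order, models
from scipy.spatial.transform import Rotation as Ro
def cam(p,st=None):
    """world->cam R,t"""
    if 'R' in p: return np.array(p['R']),np.array(p['t'])
    T=np.eye(4);T[:3,:3]=Ro.from_rotvec(st['tcp_rot']).as_matrix();T[:3,3]=st['position']
    W=np.linalg.inv(T@np.array(p['tool_from_camera']));return W[:3,:3],W[:3,3]
def pix(p,X,st=None):
    R,t=cam(p,st);c=np.atleast_2d(X)@R.T+t
    return np.c_[p['fx']*c[:,0]/c[:,2]+p['cx'],p['fy']*c[:,1]/c[:,2]+p['cy']]
def ray(p,u,v,z,st=None):
    R,t=cam(p,st);d=R.T@np.array([(u-p['cx'])/p['fx'],(v-p['cy'])/p['fy'],1]);o=-R.T@t
    return o+d*(z-o[2])/d[2]
def save(p,n): cv2.imwrite('pics/'+n,cv2.cvtColor(p['img'],cv2.COLOR_RGB2BGR))
E
python3 - <<'E'
from h import *
s=manip.get_state();print({k:np.round(v,3) for k,v in s.items()})
for n in['scene','top','wrist']:
    s=manip.get_state();p=snapshot(n);save(p,n+'0.png')
    print(n, {k:np.round(p[k],3).tolist() for k in p if k not in('img',)})
    for o in['weight_stand','cover_plate','swing_tab','tab_grip','weight_500','weight_200','weight_100','weight_50']:
        print(o,[(np.round(d['extent']).tolist(),round(d['confidence'],2),np.round(ray(p,(d['extent'][0]+d['extent'][2])/2,(d['extent'][1]+d['extent'][3])/2,.02,s),3).tolist()) for d in models.look_for(o,p)[:3]])
E
```

```text
pics
{'clock': np.float64(0.0), 'joints': array([ 1.292,  0.265,  1.605, -0.   ,  1.274, -0.037]), 'joint_vel': array([ 0.   ,  0.001, -0.001, -0.002,  0.   , -0.001]), 'effort': array([ 0.0000e+00, -5.0208e+01, -3.5689e+01,  7.3000e-02,  2.9000e-02,
       -0.0000e+00]), 'position': array([0.161, 0.655, 0.237]), 'tcp_rot': array([-3.790e-01, -3.118e+00,  3.000e-03]), 'ft_force': array([-0.719,  0.699,  0.454]), 'wrist_torque': array([-0.044, -0.016, -0.017]), 'finger_force': np.float64(0.0), 'opening': np.float64(1.003)}
scene {'fx': 495.974, 'fy': 495.974, 'cx': 323.673, 'cy': 232.052, 'R': [[-0.876, -0.483, 0.021], [-0.244, 0.404, -0.881], [0.417, -0.777, -0.472]], 't': [0.455, 0.205, 0.7], 'shot': 1}
weight_stand [([299.0, 192.0, 438.0, 246.0], 0.71, [0.527, -0.217, 0.02])]
cover_plate [([310.0, 193.0, 415.0, 227.0], 0.82, [0.557, -0.248, 0.02])]
swing_tab [([413.0, 213.0, 431.0, 222.0], 0.41, [0.43, -0.284, 0.02])]
tab_grip []
weight_500 [([335.0, 289.0, 371.0, 322.0], 0.97, [0.421, 0.083, 0.02]), ([210.0, 274.0, 236.0, 298.0], 0.85, [0.634, 0.146, 0.02]), ([306.0, 325.0, 315.0,
[... 1473 characters left out ...]
eight_100 [([245.0, 298.0, 280.0, 325.0], 0.94, [0.423, 0.068, 0.02]), ([200.0, 291.0, 212.0, 306.0], 0.71, [0.445, 0.169, 0.02]), ([215.0, 179.0, 246.0, 204.0], 0.63, [0.639, 0.132, 0.02])]
weight_50 [([245.0, 298.0, 280.0, 325.0], 0.94, [0.423, 0.068, 0.02]), ([200.0, 291.0, 212.0, 306.0], 0.71, [0.445, 0.169, 0.02]), ([215.0, 179.0, 246.0, 204.0], 0.63, [0.639, 0.132, 0.02])]
wrist {'fx': 344.938, 'fy': 344.938, 'cx': 320.287, 'cy': 234.524, 'tool_from_camera': [[0.0, -0.955, -0.296, 0.076], [1.0, 0.0, -0.0, -0.0], [0.001, -0.296, 0.955, -0.147], [0.0, 0.0, 0.0, 1.0]], 'shot': 3}
weight_stand []
cover_plate []
swing_tab []
tab_grip []
weight_500 []
weight_200 []
weight_100 []
weight_50 []
```

View pics/scene0.png

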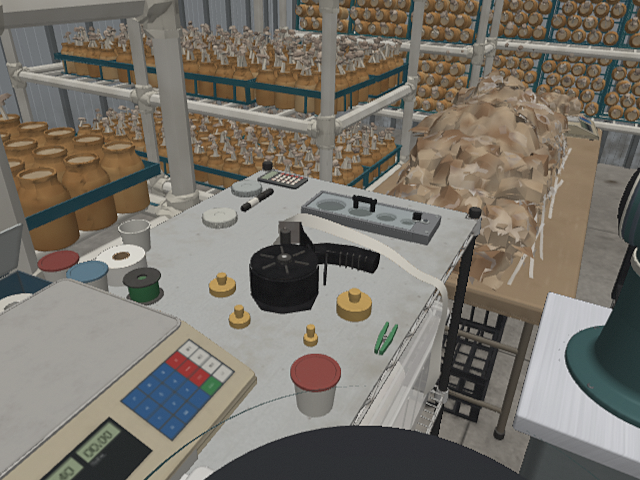

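View pics/top0.png

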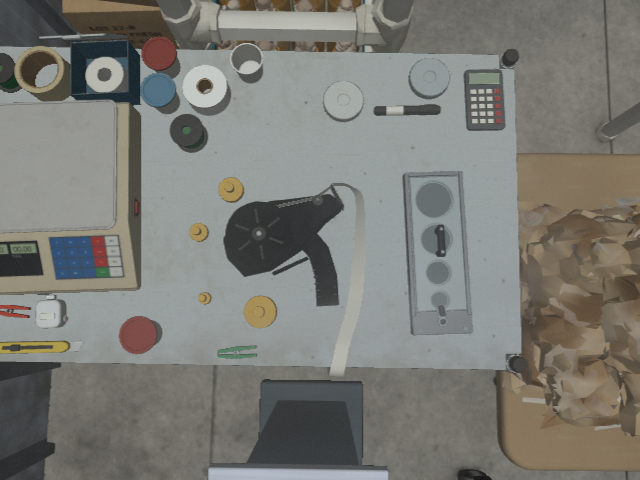

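The top view shows the stand at right, px (404–472, 172–334), with its tab end at the bottom (robot side). The weights are at (260,311), (231,189), (199,232) and (205,298) from 500 down to 50, and the tape gun is in the middle. Next I fit poses to both views.

```bash
cat > m.py <<'E'
from h import *
from scipy.optimize import least_squares
a=np.linspace(0,2*np.pi,40)
def circ(r,z): return np.c_[r*np.cos(a),r*np.sin(a),0*a+z]
W={500:(29,24,10,42),200:(23,16,8.5,34),100:(17,14,7.5,32),50:(11,14,6.5,32)}
def wpts(w):
    R,h,r,H=np.array(W[w])/1e3
    return np.r_[circ(R,0),circ(R,h),circ(r,H)]
def fitw(w,obs,x0):
    P=wpts(w)
    def f(x):
        e=[]
        for p,b,st in obs:
            q=pix(p,P+[x[0],x[1],0],st);e+=list(np.r_[q.min(0),q.max(0)]-b)
        return e
    r=least_squares(f,x0,loss='soft_l1');return r.x,np.round(r.fun,1)
def stand_pts(x,P):
    c,s=np.cos(x[2]),np.sin(x[2])
    P=np.atleast_2d(P)/1e3
    return np.c_[x[0]+c*P[:,0]-s*P[:,1],x[1]+s*P[:,0]+c*P[:,1],P[:,2]]
def fits(obs,x0):   # obs: (pic, st, local pts mm, pixels)
    f=lambda x:np.concatenate([(pix(p,stand_pts(x,P),st)-q).ravel() for p,st,P,q in obs])
    r=least_squares(f,x0,loss='soft_l1');return r.x,np.round(r.fun,1)
E
python3 - <<'E'
from m import *
S=snapshot('scene');T=snapshot('top')
ds=models.look_for('weight_500',S);dt=models.look_for('weight_500',T)
for d in ds: print('S',np.round(d['extent'],1),round(d['confidence'],2))
for d in dt: print('T',np.round(d['extent'],1),round(d['confidence'],2))
guess={500:(.423,.068),200:(.64,.13),100:(.56,.19),50:(.445,.169)}
for w,g in guess.items():
    obs=[]
    for p,dd in((S,ds),(T,dt)):
        c=pix(p,[*g,.015])[0]
        for d in dd:
            b=np.array(d['extent'])
            if np.hypot(*((b[:2]+b[2:])/2-c))<18: obs.append((p,b,None));break
    print(w,len(obs),*(fitw(w,obs,g) if obs else ()))
# stand, top: dark wells
c=T['img'][165:340,395:480];save({'img':cv2.resize(c,None,fx=3.4,fy=3.4,interpolation=cv2.INTER_CUBIC)},'stand_top.png')
c=S['img'][180:330,240:450];save({'img':cv2.resize(c,None,fx=3.8,fy=3.8,interpolation=cv2.INTER_CUBIC)},'stand_sc.png')
# gun hub height
def tri(us,ut):
    return least_squares(lambda X:np.r_[pix(S,X)[0]-us,pix(T,X)[0]-ut],[.55,.05,.05]).x
print('hub',tri([285,257],[259,233]))
E
```

```text
S [335.6 288.9 371.6 326. ] 0.92
S [302.4 323.  316.8 346.5] 0.83
S [211.8 273.8 238.4 297.7] 0.73
S [227.9 305.2 251.7 327.7] 0.63
T [245.7 298.4 274.8 327.4] 0.64
T [199.9 291.9 213.1 303.8] 0.63
T [189.6 222.6 209.5 241. ] 0.6
500 2 [0.4217049  0.07675663] [ 0.1 -0.4  0.4 -1.7 -5.  -2.7 -0.   1.3]
200 1 [0.6410467  0.13370674] [-0.5 -1.9  0.5  1.2]
100 2 [0.56650276 0.18925912] [ 1.2 -2.2 -0.4  1.4 -0.4 -0.8  0.1  0.3]
50 2 [0.44711617 0.17299894] [ 0.9 -1.   1.2 -0.  -1.4 -1.1 -0.6 -0.6]
hub [0.55726387 0.07211346 0.06324887]
```

View pics/stand_top.png

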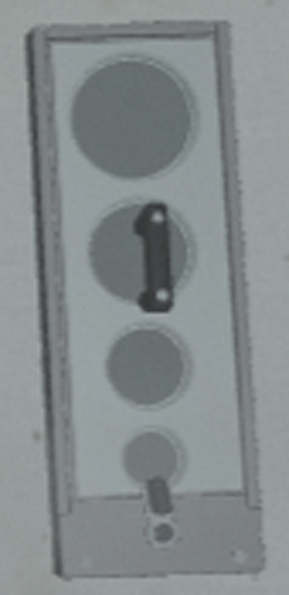

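View pics/stand_sc.png

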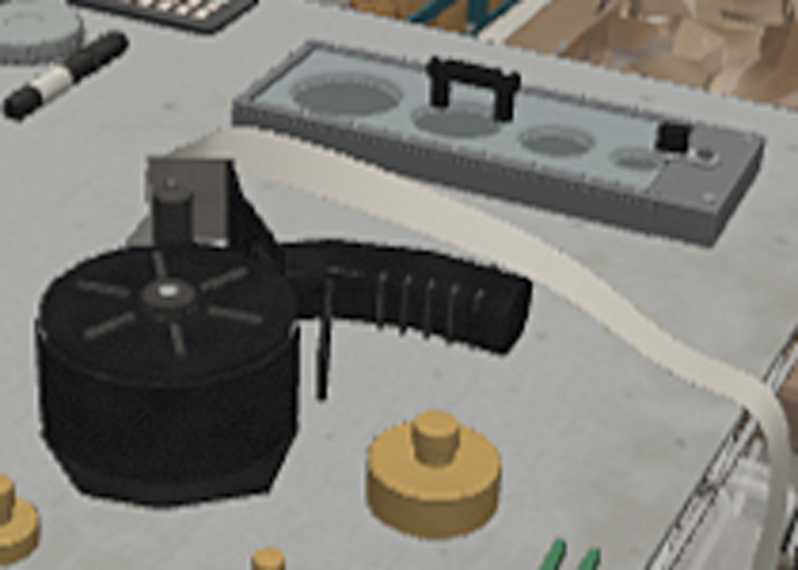

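The crops give well centres in the top crop at (133,118), (140,250), (148,366) and (152,457), with the pivot at (163,532). The grip bar runs (157,215) to (158,300). In the scene crop the wells are at (347,97), (455,121), (556,142) and (634,159).

```bash
python3 - <<'E'
from m import *
S=snapshot('scene');T=snapshot('top')
L=np.array([[0,-94,20],[0,-21,20],[0,40,20],[0,89,20]])
t=np.array([[133,118],[140,250],[149,366],[153,457]])/3.4+[395,165]
s=np.array([[347,97],[456,120],[556,142],[635,159]])/3.8+[240,180]
x0=[.53,-.25,1.57+.05]
for o in ([(T,None,L,t)],[(S,None,L,s)],[(T,None,L,t),(S,None,L,s)]):
    x,r=fits(o,x0);print(np.round(x,4),r)
np.save('stand.npy',x)
print(stand_pts(x,[[0,108,40],[0,127,30],[0,-16,50]]))
def tri(us,ut):
    r=least_squares(lambda X:np.r_[pix(S,X)[0]-us,pix(T,X)[0]-ut],[.55,.05,.05]);return np.round(r.x,3),np.round(r.fun,1)
print('bar',tri(np.array([475,70])/3.8+[240,180],np.array([158,258])/3.4+[395,165]))
print('wing',tri(np.array([674,137])/3.8+[240,180],np.array([159,495])/3.4+[395,165]))
print('handle end',tri(np.array([505,285])/3.8+[240,180],[328,303]))
print('gunhead ray at z .07,.09',[ray(S,300,222,z) for z in(.07,.09)],[ray(T,343,208,z) for z in(.07,.09)],[ray(T,325,186,z) for z in(.07,.09)])
E
```

```text
[ 0.5374 -0.244   1.6222] [-0.1 -0.6  0.3  0.3 -0.3 -0.2  0.1  0.5]
[ 0.5379 -0.2407  1.6232] [-0.6 -0.5  0.3  0.  -0.2 -0.   0.5  0.3]
[ 0.5379 -0.2435  1.6223] [-0.4 -0.8 -0.  -0.  -0.6 -0.5 -0.1  0.2 -0.  -1.   0.8 -0.5  0.3 -0.5
  1.  -0.1]
[[ 0.4300142  -0.24903855  0.04      ]
 [ 0.4110394  -0.25001697  0.03      ]
 [ 0.55384967 -0.24265309  0.05      ]]
bar (array([ 0.551, -0.244,  0.052]), array([ 0.3,  0. , -0.1, -0.2]))
wing (array([ 0.43 , -0.247,  0.039]), array([ 0.,  0., -0., -0.]))
handle end (array([ 0.442, -0.048,  0.041]), array([ 1.4,  0.1, -0.5, -1.3]))
gunhead ray at z .07,.09 [array([ 0.59641265, -0.04216181,  0.07      ]), array([ 0.57604533, -0.00865948,  0.09      ])] [array([ 0.60218565, -0.07148193,  0.07      ]), array([ 0.5981888 , -0.07077987,  0.09      ])] [array([ 0.64022402, -0.0399796 ,  0.07      ]), array([ 0.63531   , -0.04003712,  0.09      ])]
```

```bash
cat > go.py <<'E'
import sys
from h import *
def go(*targets):
    """targets: (x,y,z,tool-y angle) world; prints linear/angular from the current pose"""
    s=manip.get_state();R=Ro.from_rotvec(s['tcp_rot']);p=np.array(s['position'])
    print('at',np.round(p,4),'yaw',round(np.arctan2(*R.as_matrix()[1::-1,1]),3),'t',round(float(s['clock']),2),'j',np.round(s['joints'],2))
    for x,y,z,a in targets:
        ty=np.array([np.cos(a),np.sin(a),0]);tz=np.array([0,0,-1.])
        M=Ro.from_matrix(np.c_[np.cross(ty,tz),ty,tz])
        print(np.round(R.inv().apply(np.array([x,y,z])-p),4).tolist(),np.round((R.inv()*M).as_rotvec(),4).tolist())
if __name__=='__main__': go(*eval('['+sys.argv[1]+']'))
E
python3 go.py "(.45,.35,.24,.2),(.50,.05,.24,-.8),(.45,-.245,.20,-1.519)"
```

```text
at [0.1616 0.6553 0.2387] yaw 1.329 t 1.65 j [ 1.29  0.26  1.6   0.    1.27 -0.04]
[-0.3531, -0.2274, -0.0013] [-0.0, 0.0, 1.129]
[-0.4735, -0.5067, -0.0013] [-0.0, 0.0, 2.129]
[-0.4956, -0.8051, 0.0387] [-0.0, 0.0, 2.848]
```

Units first: turns go in shares of 4 rad. So 2.129 rad / 4 = 0.5323.

Call:
carry_out --linear '[[-0.353,-0.227,0],[-0.353,-0.227,0],[-0.353,-0.227,0],[-0.353,-0.227,0],[-0.353,-0.227,0],[-0.353,-0.227,0],[-0.474,-0.507,0],[-0.474,-0.507,0],[-0.474,-0.507,0],[-0.474,-0.507,0]]' --angular '[[0,0,0.2823],[0,0,0.2823],[0,0,0.2823],[0,0,0.2823],[0,0,0.2823],[0,0,0.2823],[0,0,0.5323],[0,0,0.5323],[0,0,0.5323],[0,0,0.5323]]' --claw '[1,1,1,1,0,0,0,-0.4,-0.4,-0.4]'

```text
clock: 2.9
position: [0.4787, 0.1381, 0.2391]
tcp_rot: [2.742, 1.532, 0.002]
ft_force: [1.2, 0.2, -0.5]
opening: 0.341
finger_force: 0.0
```

```bash
python3 go.py "(.45,-.245,.20,-1.519)"
```

```text
at [0.4787 0.1381 0.2391] yaw -0.552 t 2.9 j [ 0.23 -0.08  1.97 -0.    1.24  0.78]
[-0.3413, 0.1764, 0.039] [0.0004, -0.0012, 0.967]
```

In the tool's units: 0.967 rad / 4 = 0.2418.

Call:
carry_out --linear '[[-0.341,0.176,0.039],[-0.341,0.176,0.039],[-0.341,0.176,0.039],[-0.341,0.176,0.039],[-0.341,0.176,0.039],[-0.341,0.176,0.039],[-0.341,0.176,0.039],[-0.341,0.176,0.039],[-0.341,0.176,0.039],[-0.341,0.176,0.039]]' --angular '[[0,0,0.2418],[0,0,0.2418],[0,0,0.2418],[0,0,0.2418],[0,0,0.2418],[0,0,0.2418],[0,0,0.2418],[0,0,0.2418],[0,0,0.2418],[0,0,0.2418]]' --claw '[-0.4,-0.4,-0.4,-0.4,-0.4,-0.4,-0.4,-0.4,-0.4,-0.4]'

```text
clock: 4.15
position: [0.4522, -0.2414, 0.2]
tcp_rot: [-3.14, -0.094, -0.001]
ft_force: [0.6, -0.2, -0.2]
opening: 0.298
finger_force: 0.0
```

```bash
python3 - <<'E'
from m import *
from go import go
x=np.load('stand.npy');s=manip.get_state();p=snapshot('wrist')
im=p['img'].copy()
for y,r in((-94,34),(-21,28),(40,22),(89,16)):
    q=pix(p,stand_pts(x,circ(r/1e3,.022)*1e3+[0,y,0]),s);cv2.polylines(im,[np.int32(q*8)],True,(255,0,0),1,cv2.LINE_AA,3)
for P in([0,127,30],[0,108,47]):
    q=pix(p,stand_pts(x,[P]),s)[0];cv2.drawMarker(im,tuple(int(v) for v in q),(0,255,0),0,8)
save({'img':im},'w1.png')
for n in('swing_tab','tab_grip','cover_plate'): print(n,[(np.round(d['extent'],1).tolist(),round(d['confidence'],2)) for d in models.look_for(n,p)[:2]])
g=stand_pts(x,[[0,108,33]])[0];print(g);go((*g,-1.519))
E
```

```text
swing_tab [([313.9, 225.9, 336.0, 262.3], 0.61)]
tab_grip [([318.5, 223.7, 332.8, 260.0], 0.61)]
cover_plate [([279.3, 2.2, 386.9, 230.7], 0.61)]
[ 0.4300142  -0.24903855  0.033     ]
at [ 0.452  -0.242   0.1999] yaw -1.512 t 4.35 j [-0.54 -0.02  1.99  0.    1.17  0.97]
[-0.0224, 0.0057, 0.1669] [0.0001, -0.0003, 0.0074]
```

View pics/w1.png

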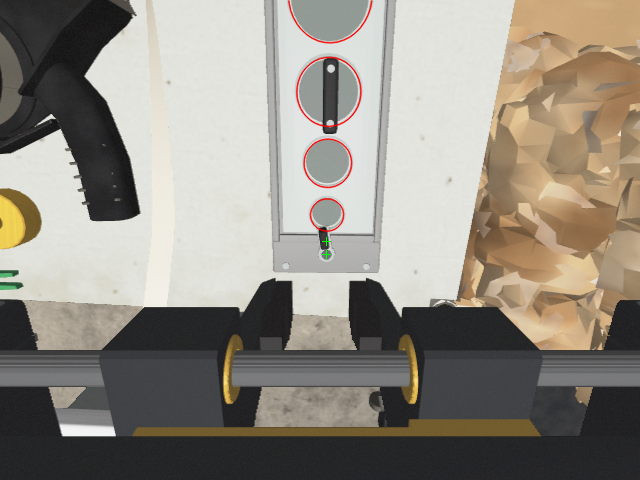

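The predicted wells (red) sit on the real ones. The pivot is at px (326,254). The wing is at (323,238), slightly to +y, so the tab is at about +0.12 rad. I'll grip it there.

```bash
python3 go.py "(.430,-.247,.08,-1.40),(.430,-.247,.033,-1.40)"
```

```text
at [ 0.452  -0.242   0.1999] yaw -1.512 t 4.35 j [-0.54 -0.02  1.99  0.    1.17  0.97]
[-0.0223, 0.0036, 0.1199] [0.0001, -0.0002, -0.1116]
[-0.0223, 0.0036, 0.1669] [0.0001, -0.0002, -0.1116]
```

In the tool's units: -0.11 rad / 4 = -0.0275.

Call:
carry_out --linear '[[-0.022,0.004,0.06],[-0.022,0.004,0.12],[-0.022,0.004,0.12],[-0.022,0.004,0.145],[-0.022,0.004,0.167],[-0.022,0.004,0.167],[-0.022,0.004,0.167],[-0.022,0.004,0.167],[-0.022,0.004,0.167]]' --angular '[[0,0,-0.0275],[0,0,-0.0275],[0,0,-0.0275],[0,0,-0.0275],[0,0,-0.0275],[0,0,-0.0275],[0,0,-0.0275],[0,0,-0.0275],[0,0,-0.0275]]' --claw '[-0.4,-0.4,-0.4,-0.4,-0.4,-1,-1,-1,-1]' --grip_force 5

```text
clock: 5.48
position: [0.4317, -0.2483, 0.0346]
tcp_rot: [3.13, 0.263, 0.005]
ft_force: [1.9, 5.2, 6.5]
opening: 0.106
finger_force: 5.1
```

```bash
python3 - <<'E'
from m import *
from go import go
s=manip.get_state();print(s['opening']*88,s['finger_force'],np.round(s['ft_force'],1));go()
x=np.load('stand.npy');pv=stand_pts(x,[[0,127,0]])[0]
R=Ro.from_rotvec(s['tcp_rot']).as_matrix();v=R.T@(np.array([*pv[:2],s['position'][2]])-s['position']);print('pivot in tool',v)
# follow: total ccw world -> tool -z
for th in np.arange(1,10)*.16:
    c=Ro.from_rotvec([0,0,-th]).as_matrix();print(np.round(v-c@v,4).tolist(),round(-th,2))
E
```

```text
9.30018001095997 5.10134456329979 [1.9 5.2 6.5]
at [ 0.4317 -0.2483  0.0346] yaw -1.403 t 5.47 j [-0.57  0.16  2.16  0.    0.83  0.83]
pivot in tool [-2.06559453e-02 -1.79430954e-03 -6.43493467e-05]
[0.0, -0.0033, 0.0] -0.16
[-0.0005, -0.0066, -0.0] -0.32
[-0.0015, -0.0097, 0.0] -0.48
[-0.003, -0.0127, -0.0] -0.64
[-0.005, -0.0154, 0.0] -0.8
[-0.0073, -0.0177, -0.0] -0.96
[-0.01, -0.0196, 0.0] -1.12
[-0.013, -0.0211, 0.0] -1.28
[-0.0162, -0.022, 0.0] -1.44
```

In the tool's units: -1.28 rad / 4 = -0.32.

Call:
carry_out --linear '[[0,-0.0033,0],[-0.0005,-0.0066,0],[-0.0015,-0.0097,0],[-0.003,-0.0127,0],[-0.005,-0.0154,0],[-0.0073,-0.0177,0],[-0.01,-0.0196,0],[-0.013,-0.0211,0],[-0.016,-0.022,0],[-0.016,-0.022,0]]' --angular '[[0,0,-0.04],[0,0,-0.08],[0,0,-0.12],[0,0,-0.16],[0,0,-0.2],[0,0,-0.24],[0,0,-0.28],[0,0,-0.32],[0,0,-0.3575],[0,0,-0.3575]]' --claw '[-1,-1,-1,-1,-1,-1,-1,-1,-1,-1]'

```text
clock: 6.72
position: [0.4117, -0.2301, 0.0342]
tcp_rot: [2.19, 2.248, 0.0]
ft_force: [-0.4, 1.4, 6.3]
opening: 0.095
finger_force: 5.0
```

Call:
carry_out --linear '[[0,0,0],[0,0,0],[0,0,0],[0,0,-0.05],[0,0,-0.1],[0,0,-0.13],[0,0,-0.13]]' --angular '[[0,0,0],[0,0,0],[0,0,0],[0,0,0],[0,0,0],[0,0,0],[0,0,0]]' --claw '[-0.5,-0.5,-0.5,-0.5,-0.5,-0.5,-0.5]'

```text
clock: 7.6
position: [0.4124, -0.2303, 0.1655]
tcp_rot: [2.187, 2.247, 0.002]
ft_force: [-1.2, -0.2, -0.1]
opening: 0.252
finger_force: 0.0
```

```bash
python3 - <<'E'
from m import *
from go import go
x=np.load('stand.npy');T=snapshot('top')
c=T['img'][165:340,395:480];save({'img':cv2.resize(c,None,fx=3.4,fy=3.4,interpolation=cv2.INTER_CUBIC)},'stand2.png')
g=(.552,-.2435)
go((.49,-.2435,.165,-1.1),(*g,.10,-1.519),(*g,.032,-1.519))
E
```

```text
at [ 0.4111 -0.2294  0.1634] yaw 0.027 t 7.65 j [-0.56 -0.07  2.11 -0.    1.1  -0.59]
[-0.0162, 0.0785, -0.0015] [0.0023, 0.0001, 1.1267]
[-0.0178, 0.1404, 0.0636] [0.0023, -0.0003, 1.5457]
[-0.0177, 0.1402, 0.1316] [0.0023, -0.0003, 1.5457]
```

View pics/stand2.png

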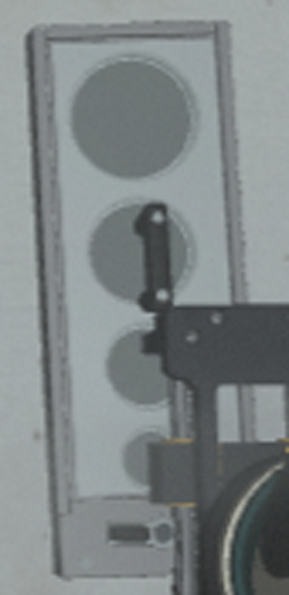

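The tab's wing now lies sideways at px (130,532), level with the pivot at (163,532), so it is fully aside. Next I grip the plate's bar.

In the tool's units: 1.546 rad / 4 = 0.3865.

Call:
carry_out --linear '[[-0.016,0.04,0],[-0.016,0.078,0],[-0.018,0.12,0.02],[-0.018,0.14,0.04],[-0.018,0.14,0.06],[-0.018,0.14,0.06],[-0.018,0.14,0.06],[-0.018,0.14,0.06],[-0.018,0.14,0.06],[-0.018,0.14,0.06]]' --angular '[[0,0,0.045],[0,0,0.09],[0,0,0.135],[0,0,0.18],[0,0,0.225],[0,0,0.27],[0,0,0.315],[0,0,0.36],[0,0,0.3865],[0,0,0.3865]]' --claw '[-0.4,-0.4,-0.4,-0.4,-0.4,-0.4,-0.4,-0.4,-0.4,-0.4]'

```text
clock: 8.9
position: [0.5494, -0.2425, 0.1]
tcp_rot: [-3.139, -0.083, 0.006]
ft_force: [-0.3, -0.8, 0.3]
opening: 0.299
finger_force: 0.0
```

```bash
python3 go.py "(.552,-.2435,.033,-1.519)"
```

```text
at [ 0.5494 -0.2425  0.1   ] yaw -1.518 t 8.9 j [-0.46  0.25  1.89 -0.    1.    1.06]
[0.0028, 0.0013, 0.067] [-0.002, 0.0038, 0.001]
```

Call:
carry_out --linear '[[0.002,0.001,0.035],[0.002,0.001,0.066],[0.002,0.001,0.066],[0.002,0.001,0.066],[0.002,0.001,0.066],[0.002,0.001,0.066],[0.002,0.001,0.066]]' --angular '[[0,0,0],[0,0,0],[0,0,0],[0,0,0],[0,0,0],[0,0,0],[0,0,0]]' --claw '[-0.4,-0.4,-0.4,-1,-1,-1,-1]' --grip_force 25

```text
clock: 9.78
position: [0.5539, -0.2445, 0.0379]
tcp_rot: [3.14, 0.082, 0.003]
ft_force: [0.4, -0.3, 1.9]
opening: 0.131
finger_force: 25.0
```

```bash
python3 go.py "(.552,-.2435,.13,-1.519),(.72,-.035,.13,0),(.72,-.035,.0115,0)"
```

```text
at [ 0.5539 -0.2445  0.0379] yaw -1.519 t 9.78 j [-0.46  0.33  1.92 -0.    0.89  1.06]
[-0.0017, -0.001, -0.0921] [0.001, -0.0017, 0.0001]
[0.1769, -0.2005, -0.092] [0.0021, -0.0006, -1.5188]
[0.1767, -0.2007, 0.0265] [0.0021, -0.0006, -1.5188]
```

In the tool's units: -0.72 rad / 4 = -0.18.

Call:
carry_out --linear '[[0,0,-0.03],[0,0,-0.07],[0,0,-0.11],[0.04,-0.04,-0.11],[0.08,-0.08,-0.11],[0.12,-0.12,-0.11],[0.15,-0.16,-0.11],[0.177,-0.2,-0.11],[0.177,-0.2,-0.11],[0.177,-0.2,-0.11]]' --angular '[[0,0,0],[0,0,0],[0,0,0],[0,0,-0.045],[0,0,-0.09],[0,0,-0.135],[0,0,-0.18],[0,0,-0.225],[0,0,-0.27],[0,0,-0.315]]' --claw '[-1,-1,-1,-1,-1,-1,-1,-1,-1,-1]'

```text
clock: 11.02
position: [0.7196, -0.0341, 0.1463]
tcp_rot: [-2.482, -1.926, 0.001]
ft_force: [-0.1, -0.7, -1.0]
opening: 0.134
finger_force: 25.0
```

```bash
python3 - <<'E'
from m import *
from go import go
s=manip.get_state();print(s['opening']*88,s['ft_force'])
go((.72,-.035,.1,0),(.72,-.035,.022,0),(.72,-.035,.015,0))
p=snapshot('scene');save({'img':cv2.resize(p['img'][130:330,140:440],None,fx=2.6,fy=2.6)},'s3.png')
E
```

```text
11.809436303418568 [-0.12297017 -0.73214179 -1.0152708 ]
at [ 0.7196 -0.0341  0.1463] yaw -0.251 t 11.03 j [-0.08  0.41  1.58 -0.    1.15  0.17]
[-0.0007, 0.0006, 0.0463] [-0.0005, 0.0002, -0.2512]
[-0.0007, 0.0007, 0.1243] [-0.0005, 0.0002, -0.2512]
[-0.0007, 0.0007, 0.1313] [-0.0005, 0.0002, -0.2512]
```

View pics/s3.png

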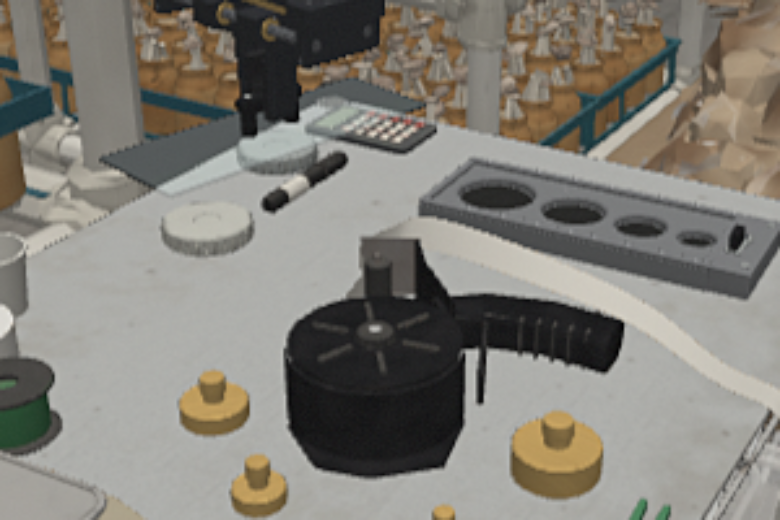

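The plate is held level, and the tab points aside at px (738,236). I'll check clearances at the laying spot before lowering.

```bash
python3 - <<'E'
from m import *
from go import go
T=snapshot('top')
for u,v in((343,121.5),(400,115),(325,184),(345,184)):print(u,v,np.round(ray(T,u,v,0)[:2],3),np.round(ray(T,u,v,.07)[:2],3))
go((.71,-.035,.09,0),(.71,-.035,.024,0),(.71,-.035,.016,0))
E
```

```text
343 121.5 [ 0.783 -0.072] [ 0.756 -0.07 ]
400 115 [ 0.798 -0.18 ] [ 0.769 -0.169]
325 184 [ 0.661 -0.04 ] [ 0.644 -0.04 ]
345 184 [ 0.662 -0.077] [ 0.644 -0.074]
at [ 0.7193 -0.0349  0.1465] yaw -0.258 t 11.12 j [-0.08  0.41  1.58 -0.    1.15  0.17]
[-0.0025, -0.009, 0.0565] [-0.0005, 0.0001, -0.2579]
[-0.0025, -0.0089, 0.1225] [-0.0005, 0.0001, -0.2579]
[-0.0025, -0.0089, 0.1305] [-0.0005, 0.0001, -0.2579]
```

In the tool's units: -0.255 rad / 4 = -0.0638.

Call:
carry_out --linear '[[0,0,0],[0,0,0.03],[0,0,0.06],[0,0,0.09],[0,0,0.11],[0,0,0.12],[0,0,0.126],[0,0,0.126]]' --angular '[[0,0,-0.045],[0,0,-0.0638],[0,0,-0.0638],[0,0,-0.0638],[0,0,-0.0638],[0,0,-0.0638],[0,0,-0.0638],[0,0,-0.0638]]' --claw '[-1,-1,-1,-1,-1,-1,-1,-1]'

```text
clock: 12.12
position: [0.7199, -0.0353, 0.0212]
tcp_rot: [2.226, 2.216, 0.001]
ft_force: [0.1, 0.2, -0.7]
opening: 0.131
finger_force: 25.0
```

Call:
carry_out --linear '[[0,0,0.002],[0,0,0.004],[0,0,0.005],[0,0,0.005]]' --angular '[[0,0,0],[0,0,0],[0,0,0],[0,0,0]]' --claw '[-1,-1,-1,-1]'

```text
clock: 12.62
position: [0.7197, -0.0353, 0.016]
tcp_rot: [2.226, 2.217, 0.0]
ft_force: [-0.3, 0.1, 0.4]
opening: 0.132
finger_force: 25.0
```

Call:
carry_out --linear '[[0,0,0.001],[0,0,0.002],[0,0,0.002]]' --angular '[[0,0,0],[0,0,0],[0,0,0]]' --claw '[-1,-1,-1]'

```text
clock: 13.0
position: [0.7197, -0.0353, 0.016]
tcp_rot: [2.226, 2.217, 0.0]
ft_force: [-4.7, 0.6, 10.6]
opening: 0.134
finger_force: 25.0
```

Call:
carry_out --linear '[[0,0,0],[0,0,0],[0,0,0],[0,0,-0.04],[0,0,-0.09],[0,0,-0.14],[0,0,-0.18],[0,0,-0.18]]' --angular '[[0,0,0],[0,0,0],[0,0,0],[0,0,0],[0,0,0],[0,0,0],[0,0,0],[0,0,0]]' --claw '[-0.4,-0.4,-0.4,-0.4,-0.4,-0.4,-0.4,-0.4]'

```text
clock: 14.0
position: [0.7225, -0.0355, 0.1992]
tcp_rot: [2.221, 2.212, 0.009]
ft_force: [-0.1, 0.2, -0.2]
opening: 0.298
finger_force: 0.0
```

```bash
python3 go.py "(.641,.1337,.18,-1.0)"
```

```text
at [ 0.7225 -0.0355  0.1992] yaw -0.004 t 14.0 j [-0.08  0.37  1.54  0.    1.22 -0.08]
[0.1689, -0.0823, 0.0183] [0.0087, -0.0039, 0.996]
```

In the tool's units: 0.996 rad / 4 = 0.249.

Call:
carry_out --linear '[[0.06,-0.03,0.018],[0.11,-0.055,0.018],[0.16,-0.08,0.018],[0.169,-0.082,0.018],[0.169,-0.082,0.018],[0.169,-0.082,0.018],[0.169,-0.082,0.018]]' --angular '[[0,0,0.045],[0,0,0.09],[0,0,0.135],[0,0,0.18],[0,0,0.225],[0,0,0.249],[0,0,0.249]]' --claw '[-0.3,-0.3,-0.3,-0.3,-0.3,-0.3,-0.3]'

```text
clock: 14.88
position: [0.6371, 0.134, 0.1736]
tcp_rot: [-3.014, -0.886, 0.005]
ft_force: [0.7, -0.2, -0.2]
opening: 0.349
finger_force: 0.0
```

```bash
cat > wl.py <<'E'
from m import *
from go import go
w=int(sys.argv[1]) if False else None
import sys
w=int(sys.argv[1]);g=eval(sys.argv[2]);yaw=float(sys.argv[3]);zt=float(sys.argv[4])
s=manip.get_state();obs=[]
for n in('wrist','scene','top'):
    st=manip.get_state() if n=='wrist' else None
    p=snapshot(n);c=pix(p,[*g,.015],st)[0];L=models.look_for('weight_%d'%w,p)
    best=[d for d in L if np.hypot(*((np.array(d['extent'][:2])+d['extent'][2:])/2-c))<(60 if n=='wrist' else 16)][:1]
    if best: obs.append((p,np.array(best[0]['extent']),st));print(n,round(best[0]['confidence'],2),*fitw(w,obs[-1:],g))
    if n=='wrist':
        im=p['img'].copy();q=pix(p,wpts(w)+[*g,0],st)
        for k in range(3):cv2.polylines(im,[np.int32(q[k*40:k*40+40])],True,(255,0,0))
        save({'img':im},'wr%d.png'%w)
x,r=fitw(w,obs,g);print('all',np.round(x,4))
go((*x,.1,yaw),(*x,zt,yaw))
E
python3 wl.py 200 "(.641,.1337)" -1.0 .019
```

```text
wrist 0.64 [0.64890387 0.134139  ] [-1.3  1.7  1.3 -1.7]
scene 0.92 [0.64317953 0.13647733] [-1.5 -1.1  1.7  0.7]
top 0.89 [0.63842503 0.13728487] [ 1.6 -0.2 -1.7  0.2]
all [0.6469 0.1345]
at [0.6381 0.1339 0.1754] yaw -0.999 t 15.18 j [0.17 0.27 1.72 0.   1.15 1.17]
[0.0078, 0.0043, 0.0754] [-0.0002, 0.0004, 0.0005]
[0.0078, 0.0043, 0.1564] [-0.0002, 0.0004, 0.0005]
```

View pics/wr200.png

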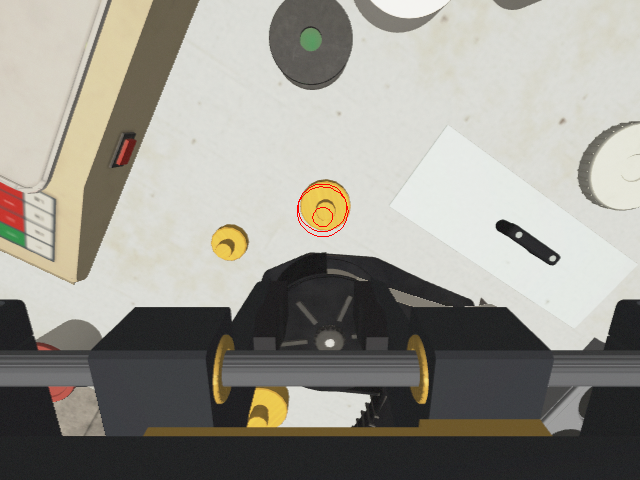

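The wrist view shows the plate lying flat and clear on the right, around (515,225). The 200 g knob is at (326,208), about 8 mm beyond my first guess, so I use the refined fit. The gun edge is at (320,255), clear of the fingers.

Call:
carry_out --linear '[[0.008,0.004,0.05],[0.008,0.004,0.1],[0.008,0.004,0.135],[0.008,0.004,0.154],[0.008,0.004,0.154],[0.008,0.004,0.154],[0.008,0.004,0.154],[0.008,0.004,0.154],[0.008,0.004,0.154]]' --angular '[[0,0,0],[0,0,0],[0,0,0],[0,0,0],[0,0,0],[0,0,0],[0,0,0],[0,0,0],[0,0,0]]' --claw '[-0.3,-0.3,-0.3,-0.3,-0.3,-1,-1,-1,-1]' --grip_force 25

```text
clock: 16.3
position: [0.6488, 0.1354, 0.0239]
tcp_rot: [3.014, 0.884, 0.006]
ft_force: [0.3, 0.9, 6.3]
opening: 0.184
finger_force: 25.0
```

```bash
cat > st.py <<'E'
from m import *
from go import go
import sys
x=np.load('stand.npy');y={500:-94,200:-21,100:40,50:89}[int(sys.argv[1])];yaw=float(sys.argv[2])
s=manip.get_state();print('open mm',s['opening']*88,'F',s['ft_force'].round(1))
w=stand_pts(x,[[0,y,0]])[0][:2];print(w)
z=s['position'][2]
go((*s['position'][:2],z+.12,yaw),(*w,z+.12,yaw),(*w,z+.04,yaw),(*w,z+.014,yaw))
E
python3 st.py 200 -1.519
```

```text
open mm 16.165889260692232 F [0.3 0.9 6.3]
[ 0.55884304 -0.24239562]
at [0.6488 0.1354 0.0239] yaw -1.0 t 16.3 j [0.17 0.44 1.8  0.   0.9  1.17]
[0.0004, 0.0002, -0.12] [0.0005, -0.0039, 0.5191]
[-0.2794, 0.2694, -0.1206] [0.0005, -0.0039, 0.5191]
[-0.2797, 0.2693, -0.0406] [0.0005, -0.0039, 0.5191]
[-0.2798, 0.2693, -0.0146] [0.0005, -0.0039, 0.5191]
```

In the tool's units: 0.519 rad / 4 = 0.1298.

Call:
carry_out --linear '[[0,0,-0.05],[0,0,-0.11],[-0.04,0.04,-0.13],[-0.08,0.08,-0.13],[-0.12,0.12,-0.13],[-0.16,0.16,-0.13],[-0.2,0.2,-0.13],[-0.24,0.235,-0.13],[-0.279,0.269,-0.13],[-0.279,0.269,-0.13]]' --angular '[[0,0,0],[0,0,0],[0,0,0.025],[0,0,0.05],[0,0,0.075],[0,0,0.1],[0,0,0.125],[0,0,0.1298],[0,0,0.1298],[0,0,0.1298]]' --claw '[-1,-1,-1,-1,-1,-1,-1,-1,-1,-1]'

```text
clock: 17.55
position: [0.5559, -0.2453, 0.1513]
tcp_rot: [3.14, 0.074, -0.002]
ft_force: [0.5, 1.6, -2.2]
opening: 0.183
finger_force: 25.0
```

```bash
python3 - <<'E'
from m import *
from go import go
x=np.load('stand.npy');s=manip.get_state();print(s['opening']*88,s['ft_force'])
go((.5588,-.2424,.065,-1.519))
p=snapshot('wrist');im=p['img'].copy()
for y,r in((-94,34),(-21,28),(40,22),(89,16)):
    q=pix(p,stand_pts(x,circ(r/1e3,.022)*1e3+[0,y,0]),s);cv2.polylines(im,[np.int32(q*8)],True,(255,0,0),1,cv2.LINE_AA,3)
for z in(0,16):
  q=pix(p,circ(.023,.0)+[*s['position'][:2],s['position'][2]-.02+z/1e3],s);cv2.polylines(im,[np.int32(q*8)],True,(0,0,255),1,cv2.LINE_AA,3)
save({'img':im},'w4.png')
E
```

```text
16.08287190327099 [ 0.51976677  1.55477253 -2.18529884]
at [ 0.5559 -0.2453  0.1513] yaw -1.524 t 17.55 j [-0.46  0.21  1.84 -0.    1.09  1.07]
[0.0032, -0.0029, 0.0863] [0.0006, 0.0012, -0.0047]
```

View pics/w4.png

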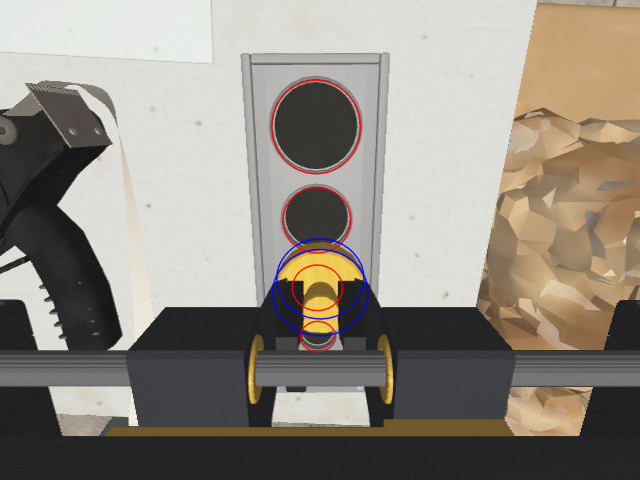

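The red predictions sit on the wells: well 1 at (315,126) and well 2 at (316,217). The held weight is centred under the gripper at about (320,285), matching the blue outline.

Call:
carry_out --linear '[[0.003,-0.003,0.04],[0.003,-0.003,0.08],[0.003,-0.003,0.095],[0.003,-0.003,0.105],[0.003,-0.003,0.11],[0.003,-0.003,0.11]]' --angular '[[0,0,0],[0,0,0],[0,0,0],[0,0,0],[0,0,0],[0,0,0]]' --claw '[-1,-1,-1,-1,-1,-1]'

```text
clock: 18.35
position: [0.5612, -0.2391, 0.0425]
tcp_rot: [3.14, 0.082, 0.002]
ft_force: [0.0, -1.1, -1.2]
opening: 0.18
finger_force: 25.0
```

Call:
carry_out --linear '[[-0.001,0.001,0.002],[-0.001,0.001,0.004],[-0.001,0.001,0.004]]' --angular '[[0,0,0],[0,0,0],[0,0,0]]' --claw '[-1,-1,-1]'

```text
clock: 18.73
position: [0.5597, -0.2402, 0.038]
tcp_rot: [3.14, 0.081, 0.001]
ft_force: [0.4, 0.2, -0.8]
opening: 0.179
finger_force: 25.0
```

Call:
carry_out --linear '[[0,0.001,0.0015],[0,0.001,0.003],[0,0.001,0.003]]' --angular '[[0,0,0],[0,0,0],[0,0,0]]' --claw '[-1,-1,-1]'

```text
clock: 19.1
position: [0.5599, -0.2403, 0.0378]
tcp_rot: [-3.139, -0.081, 0.0]
ft_force: [-6.4, 7.1, 17.3]
opening: 0.182
finger_force: 25.0
```

Contact came at z = 0.038 m, the expected seated height, so I release it and rise.

Call:
carry_out --linear '[[0,0,-0.002],[0,0,-0.002],[0,0,-0.002],[0,0,-0.05],[0,0,-0.1],[0,0,-0.16],[0,0,-0.16]]' --angular '[[0,0,0],[0,0,0],[0,0,0],[0,0,0],[0,0,0],[0,0,0],[0,0,0]]' --claw '[-0.35,-0.35,-0.35,-0.35,-0.35,-0.3,-0.3]'

```text
clock: 19.98
position: [0.5634, -0.2429, 0.2014]
tcp_rot: [3.135, 0.081, 0.017]
ft_force: [-0.2, 0.1, -0.8]
opening: 0.349
finger_force: 0.0
```

```bash
python3 go.py "(.415,.077,.20,-1.519)"
```

```text
at [ 0.5634 -0.2429  0.2014] yaw -1.519 t 19.98 j [-0.45  0.17  1.79 -0.    1.17  1.07]
[-0.1317, -0.3271, -0.0019] [0.0058, -0.0106, -0.0001]
```

Call:
carry_out --linear '[[-0.022,-0.054,0],[-0.044,-0.108,0],[-0.066,-0.162,0],[-0.088,-0.216,0],[-0.11,-0.27,0],[-0.131,-0.325,0],[-0.131,-0.327,0],[-0.131,-0.327,0]]' --angular '[[0,0,0],[0,0,0],[0,0,0],[0,0,0],[0,0,0],[0,0,0],[0,0,0],[0,0,0]]' --claw '[-0.2,-0.2,-0.2,-0.2,-0.2,-0.2,-0.2,-0.2]'

```text
clock: 20.98
position: [0.4115, 0.0787, 0.1939]
tcp_rot: [3.14, 0.084, -0.002]
ft_force: [0.2, -0.5, 0.6]
opening: 0.401
finger_force: 0.0
```

```bash
python3 wl.py 500 "(.4217,.0768)" -1.519 .028
```

```text
wrist 0.71 [0.42193982 0.07484631] [-0.8 -1.4  0.8  1.8]
scene 0.89 [0.4217066  0.07670834] [ 0.2 -0.8 -0.2  0.7]
all [0.4221 0.0751]
at [0.4123 0.0778 0.1946] yaw -1.521 t 21.27 j [ 0.13 -0.2   2.17 -0.    1.18  1.65]
[0.0098, 0.0031, 0.0946] [0.0002, 0.0004, -0.0022]
[0.0098, 0.0031, 0.1666] [0.0002, 0.0004, -0.0022]
```

View pics/wr500.png

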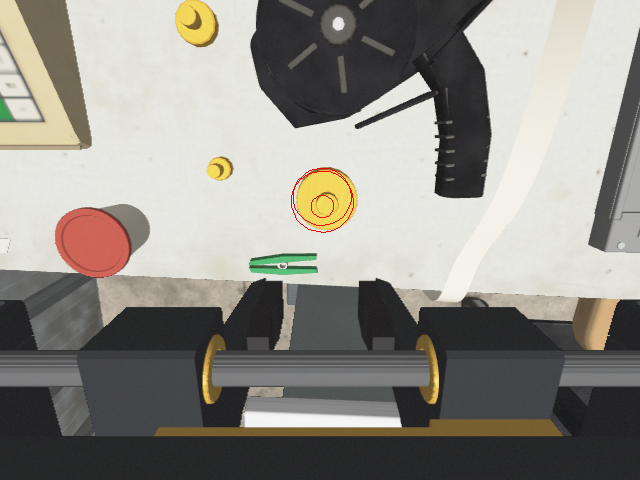

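The 500 g knob is at px (326,204), close to the fit at (0.422, 0.075), and nothing is in the way.

Call:
carry_out --linear '[[0.01,0.003,0.05],[0.01,0.003,0.1],[0.01,0.003,0.145],[0.01,0.003,0.164],[0.01,0.003,0.164],[0.01,0.003,0.164],[0.01,0.003,0.164],[0.01,0.003,0.164],[0.01,0.003,0.164]]' --angular '[[0,0,0],[0,0,0],[0,0,0],[0,0,0],[0,0,0],[0,0,0],[0,0,0],[0,0,0],[0,0,0]]' --claw '[-0.2,-0.2,-0.2,-0.2,-0.2,-1,-1,-1,-1]' --grip_force 40

```text
clock: 22.4
position: [0.4234, 0.0761, 0.0319]
tcp_rot: [3.14, 0.082, 0.005]
ft_force: [0.2, -5.2, 4.7]
opening: 0.21
finger_force: 40.0
```

```bash
python3 st.py 500 -1.519
```

```text
open mm 18.457280914832477 F [ 0.2 -5.2  4.7]
[ 0.63174619 -0.23863644]
at [0.4234 0.0761 0.0319] yaw -1.519 t 22.4 j [ 0.12  0.04  2.29 -0.    0.81  1.64]
[0.0004, 0.0001, -0.12] [0.0006, -0.0029, 0.0004]
[0.192, 0.3252, -0.1192] [0.0006, -0.0029, 0.0004]
[0.1918, 0.3252, -0.0392] [0.0006, -0.0029, 0.0004]
[0.1917, 0.3252, -0.0132] [0.0006, -0.0029, 0.0004]
```

Call:
carry_out --linear '[[0,0,-0.05],[0,0,-0.1],[0.024,0.04,-0.14],[0.05,0.085,-0.14],[0.078,0.132,-0.14],[0.106,0.18,-0.14],[0.134,0.227,-0.14],[0.162,0.274,-0.14],[0.192,0.325,-0.14],[0.192,0.325,-0.14]]' --angular '[[0,0,0],[0,0,0],[0,0,0],[0,0,0],[0,0,0],[0,0,0],[0,0,0],[0,0,0],[0,0,0],[0,0,0]]' --claw '[-1,-1,-1,-1,-1,-1,-1,-1,-1,-1]'

```text
clock: 23.65
position: [0.6313, -0.2411, 0.1681]
tcp_rot: [-3.14, -0.076, 0.003]
ft_force: [-0.5, 1.5, -4.9]
opening: 0.21
finger_force: 40.0
```

Call:
carry_out --linear '[[0,0,0.04],[0,0,0.08],[0,0,0.1],[0,0,0.11],[0,0,0.11],[0,0,0.11]]' --angular '[[0,0,0],[0,0,0],[0,0,0],[0,0,0],[0,0,0],[0,0,0]]' --claw '[-1,-1,-1,-1,-1,-1]'

```text
clock: 24.4
position: [0.6319, -0.2387, 0.0627]
tcp_rot: [3.139, 0.081, 0.005]
ft_force: [-0.9, -0.3, -4.6]
opening: 0.21
finger_force: 40.0
```

```bash
python3 - <<'E'
from m import *
from go import go
x=np.load('stand.npy');s=manip.get_state();print(s['opening']*88,s['ft_force'])
go((.6317,-.2386,.046,-1.519))
p=snapshot('scene');save({'img':cv2.resize(p['img'][150:270,270:450],None,fx=4,fy=4,interpolation=cv2.INTER_CUBIC)},'s5.png')
E
```

```text
18.500457455008977 [-0.87106118 -0.25860775 -4.63297878]
at [ 0.6319 -0.2387  0.0627] yaw -1.519 t 24.4 j [-0.4   0.41  1.75  0.    0.97  1.12]
[-0.0003, -0.0002, 0.0167] [0.0013, -0.0029, 0.0001]
```

View pics/s5.png

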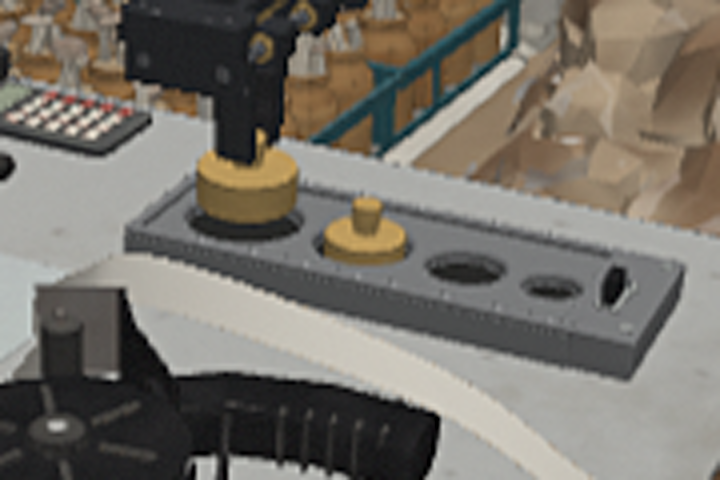

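The 200 g is seated upright at (367,235). The 500 g hangs centred over its well at (246,222).

Call:
carry_out --linear '[[0,0,0.007],[0,0,0.013],[0,0,0.017],[0,0,0.019],[0,0,0.019]]' --angular '[[0,0,0],[0,0,0],[0,0,0],[0,0,0],[0,0,0]]' --claw '[-1,-1,-1,-1,-1]'

```text
clock: 25.08
position: [0.6312, -0.2391, 0.046]
tcp_rot: [3.14, 0.081, 0.001]
ft_force: [-8.3, 1.4, 15.8]
opening: 0.207
finger_force: 40.0
```

Seated at z = 0.046 m as expected. I release it and go to the 100 g.

Call:
carry_out --linear '[[0,0,-0.002],[0,0,-0.002],[0,0,-0.002],[0,0,-0.05],[0,0,-0.1],[0,0,-0.15],[0,0,-0.15]]' --angular '[[0,0,0],[0,0,0],[0,0,0],[0,0,0],[0,0,0],[0,0,0],[0,0,0]]' --claw '[-0.35,-0.35,-0.35,-0.35,-0.35,-0.3,-0.3]'

```text
clock: 25.95
position: [0.634, -0.2397, 0.1979]
tcp_rot: [3.136, 0.081, 0.015]
ft_force: [0.6, -0.4, 0.2]
opening: 0.351
finger_force: 0.0
```

```bash
python3 go.py "(.557,.189,.20,-1.3)"
```

```text
at [ 0.634  -0.2397  0.1979] yaw -1.519 t 25.95 j [-0.4   0.29  1.65  0.    1.19  1.12]
[-0.0546, -0.4321, -0.0046] [0.0056, -0.0091, -0.2188]
```

In the tool's units: -0.13 rad / 4 = -0.0325.

Call:
carry_out --linear '[[-0.007,-0.054,0],[-0.014,-0.108,0],[-0.02,-0.162,0],[-0.027,-0.216,0],[-0.034,-0.27,0],[-0.041,-0.324,0],[-0.048,-0.378,0],[-0.055,-0.432,0],[-0.055,-0.432,0]]' --angular '[[0,0,-0.0325],[0,0,-0.065],[0,0,-0.0975],[0,0,-0.13],[0,0,-0.1625],[0,0,-0.195],[0,0,-0.23],[0,0,-0.23],[0,0,-0.23]]' --claw '[-0.3,-0.3,-0.3,-0.3,-0.3,-0.3,-0.3,-0.3,-0.3]'

```text
clock: 27.08
position: [0.5514, 0.1934, 0.1898]
tcp_rot: [-2.773, -1.473, 0.004]
ft_force: [0.2, 0.1, -0.2]
opening: 0.35
finger_force: 0.0
```

```bash
python3 wl.py 100 "(.5665,.189)" -0.6 .018
```

```text
scene 0.62 [0.56912739 0.18546393] [-0.9 -1.   1.   0.8]
top 0.63 [0.56759874 0.1865069 ] [-0.3 -2.8  0.3  3. ]
all [0.5687 0.1863]
at [0.5534 0.1888 0.1912] yaw -0.601 t 27.38 j [ 0.29  0.13  1.85 -0.    1.16  0.89]
[0.0066, 0.014, 0.0912] [-0.0002, 0.0008, -0.0009]
[0.0067, 0.0141, 0.1732] [-0.0002, 0.0008, -0.0009]
```

View pics/wr100.png

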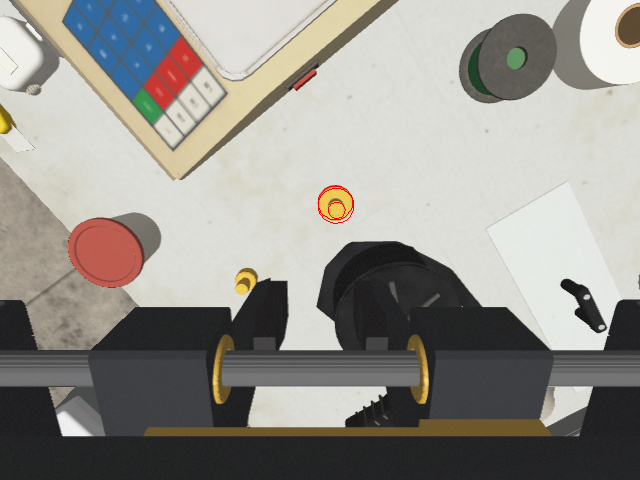

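The overlay at (0.5665, 0.189) sits on the knob at px (336,210). The tape gun edge at (330,270) and the scale corner at (180,180) are both clear.

Call:
carry_out --linear '[[0.007,0.012,0.05],[0.007,0.012,0.1],[0.007,0.012,0.15],[0.007,0.012,0.171],[0.007,0.012,0.171],[0.007,0.012,0.171],[0.007,0.012,0.171],[0.007,0.012,0.171],[0.007,0.012,0.171]]' --angular '[[0,0,0],[0,0,0],[0,0,0],[0,0,0],[0,0,0],[0,0,0],[0,0,0],[0,0,0],[0,0,0]]' --claw '[-0.3,-0.3,-0.3,-0.3,-0.3,-1,-1,-1,-1]' --grip_force 25

```text
clock: 28.5
position: [0.5685, 0.1896, 0.0224]
tcp_rot: [2.777, 1.467, 0.005]
ft_force: [0.1, -0.5, 5.6]
opening: 0.156
finger_force: 25.0
```

```bash
python3 st.py 100 -1.519
```

```text
open mm 13.770578033776385 F [ 0.1 -0.5  5.6]
[ 0.49792397 -0.24553685]
at [0.5685 0.1896 0.0224] yaw -0.599 t 28.5 j [ 0.28  0.34  1.94 -0.    0.85  0.88]
[0.0003, 0.0003, -0.12] [0.0009, -0.0031, 0.9202]
[-0.3989, 0.1873, -0.1205] [0.0009, -0.0031, 0.9202]
[-0.3991, 0.1871, -0.0405] [0.0009, -0.0031, 0.9202]
[-0.3992, 0.187, -0.0145] [0.0009, -0.0031, 0.9202]
```

In the tool's units: 0.28 rad / 4 = 0.07.

Call:
carry_out --linear '[[0,0,-0.05],[0,0,-0.11],[-0.055,0.025,-0.14],[-0.11,0.05,-0.14],[-0.165,0.077,-0.14],[-0.22,0.103,-0.14],[-0.275,0.129,-0.14],[-0.33,0.155,-0.14],[-0.385,0.18,-0.14],[-0.399,0.187,-0.14]]' --angular '[[0,0,0],[0,0,0],[0,0,0.035],[0,0,0.07],[0,0,0.105],[0,0,0.14],[0,0,0.175],[0,0,0.21],[0,0,0.23],[0,0,0.23]]' --claw '[-1,-1,-1,-1,-1,-1,-1,-1,-1,-1]'

```text
clock: 29.75
position: [0.4955, -0.2486, 0.1606]
tcp_rot: [3.14, 0.075, -0.0]
ft_force: [0.7, 1.2, -0.8]
opening: 0.156
finger_force: 25.0
```

Call:
carry_out --linear '[[0,0,0],[0,0,0.04],[0,0,0.08],[0,0,0.1],[0,0,0.11],[0,0,0.11]]' --angular '[[0,0,0],[0,0,0],[0,0,0],[0,0,0],[0,0,0],[0,0,0]]' --claw '[-1,-1,-1,-1,-1,-1]'

```text
clock: 30.5
position: [0.4966, -0.2443, 0.0503]
tcp_rot: [-3.14, -0.084, 0.002]
ft_force: [0.6, 0.2, -0.6]
opening: 0.157
finger_force: 25.0
```

```bash
python3 - <<'E'
from m import *
from go import go
s=manip.get_state();print(s['opening']*88,s['ft_force'])
go((.4979,-.2455,.0365,-1.519))
p=snapshot('scene');save({'img':cv2.resize(p['img'][150:270,270:450],None,fx=4,fy=4,interpolation=cv2.INTER_CUBIC)},'s6.png')
E
```

```text
13.854527808566806 [ 0.57910455  0.18791612 -0.6033955 ]
at [ 0.4966 -0.2443  0.0503] yaw -1.517 t 30.5 j [-0.5   0.23  2.03  0.    0.89  1.01]
[0.0013, 0.0013, 0.0138] [-0.0009, 0.001, 0.0017]
```

View pics/s6.png

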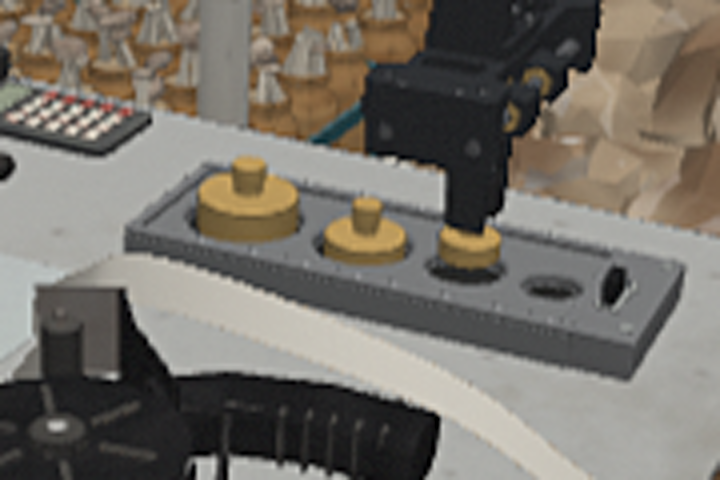

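The 500 g is seated at (248,205). The 100 g is centred over its well at (467,262).

Call:
carry_out --linear '[[0.001,0.001,0.006],[0.001,0.001,0.011],[0.001,0.001,0.0145],[0.001,0.001,0.016],[0.001,0.001,0.016]]' --angular '[[0,0,0],[0,0,0],[0,0,0],[0,0,0],[0,0,0]]' --claw '[-1,-1,-1,-1,-1]'

```text
clock: 31.18
position: [0.4981, -0.2467, 0.0364]
tcp_rot: [-3.14, -0.081, -0.001]
ft_force: [-4.4, 2.5, 9.6]
opening: 0.155
finger_force: 25.0
```

Seated at z = 0.0364 m. Release.

Call:
carry_out --linear '[[0,0,-0.001],[0,0,-0.001],[0,0,-0.001],[0,0,-0.05],[0,0,-0.1],[0,0,-0.16],[0,0,-0.16]]' --angular '[[0,0,0],[0,0,0],[0,0,0],[0,0,0],[0,0,0],[0,0,0],[0,0,0]]' --claw '[-0.4,-0.4,-0.4,-0.4,-0.4,-0.35,-0.35]'

```text
clock: 32.05
position: [0.5013, -0.2487, 0.2011]
tcp_rot: [3.134, 0.081, 0.016]
ft_force: [-0.0, -0.6, -0.5]
opening: 0.327
finger_force: 0.0
```

```bash
python3 go.py "(.437,.173,.19,-1.519)"
```

```text
at [ 0.5013 -0.2487  0.2011] yaw -1.519 t 32.05 j [-0.51  0.07  1.9  -0.    1.16  1.01]
[-0.0425, -0.4245, 0.008] [0.0063, -0.0101, -0.0001]
```

In the tool's units: -1.5 rad / 4 = -0.375.

Call:
carry_out --linear '[[-0.005,-0.053,0],[-0.01,-0.106,0],[-0.016,-0.159,0],[-0.021,-0.212,0],[-0.026,-0.265,0],[-0.032,-0.318,0],[-0.037,-0.371,0],[-0.043,-0.424,0.008],[-0.043,-0.424,0.008],[-0.043,-0.424,0.008]]' --angular '[[0,0,-0.0425],[0,0,-0.085],[0,0,-0.1275],[0,0,-0.17],[0,0,-0.2125],[0,0,-0.255],[0,0,-0.2975],[0,0,-0.34],[0,0,-0.375],[0,0,-0.375]]' --claw '[-0.35,-0.35,-0.35,-0.35,-0.35,-0.35,-0.35,-0.35,-0.35,-0.35]'

```text
clock: 33.3
position: [0.4316, 0.1749, 0.1851]
tcp_rot: [-2.241, -2.2, 0.004]
ft_force: [-0.0, 0.3, 0.3]
opening: 0.322
finger_force: 0.0
```

```bash
python3 wl.py 50 "(.4471,.173)" -0.02 .018
```

```text
wrist 0.89 [0.4468775  0.17512237] [-2.3 -2.4  1.8  2. ]
scene 0.57 [0.44378441 0.17725632] [-0.   1.   0.  -0.9]
all [0.4455 0.1756]
at [0.4329 0.1739 0.1866] yaw -0.021 t 33.6 j [ 0.33 -0.1   2.09 -0.    1.15  0.35]
[0.002, 0.0125, 0.0866] [-0.0, 0.0001, -0.0014]
[0.002, 0.0125, 0.1686] [-0.0, 0.0001, -0.0014]
```

View pics/wr50.png

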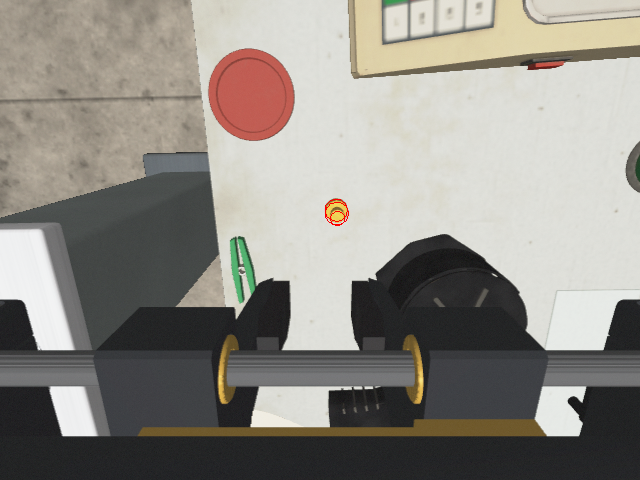

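The 50 g is at px (337,213), matching the guess to about 1 mm, with free space around it.

Call:
carry_out --linear '[[0.001,0.0135,0.05],[0.001,0.0135,0.1],[0.001,0.0135,0.147],[0.001,0.0135,0.167],[0.001,0.0135,0.167],[0.001,0.0135,0.167],[0.001,0.0135,0.167],[0.001,0.0135,0.167],[0.001,0.0135,0.167]]' --angular '[[0,0,0],[0,0,0],[0,0,0],[0,0,0],[0,0,0],[0,0,0],[0,0,0],[0,0,0],[0,0,0]]' --claw '[-0.35,-0.35,-0.35,-0.35,-0.35,-1,-1,-1,-1]' --grip_force 20

```text
clock: 34.72
position: [0.4476, 0.1757, 0.021]
tcp_rot: [2.241, 2.199, 0.004]
ft_force: [0.0, -1.1, 5.3]
opening: 0.135
finger_force: 19.9
```

```bash
python3 st.py 50 -1.519
```

```text
open mm 11.873485840765634 F [ 0.  -1.1  5.3]
[ 0.44898899 -0.24806013]
at [0.4476 0.1757 0.021 ] yaw -0.019 t 34.73 j [ 0.32  0.15  2.2  -0.    0.79  0.34]
[0.0001, 0.0003, -0.12] [0.0015, -0.0028, 1.5001]
[-0.4236, 0.0098, -0.1204] [0.0015, -0.0028, 1.5001]
[-0.4237, 0.0096, -0.0404] [0.0015, -0.0028, 1.5001]
[-0.4237, 0.0095, -0.0144] [0.0015, -0.0028, 1.5001]
```

In the tool's units: 0.45 rad / 4 = 0.1125.

Call:
carry_out --linear '[[0,0,-0.05],[0,0,-0.11],[-0.055,0.001,-0.14],[-0.11,0.002,-0.14],[-0.165,0.004,-0.14],[-0.22,0.005,-0.14],[-0.275,0.006,-0.14],[-0.33,0.008,-0.14],[-0.385,0.009,-0.14],[-0.424,0.0097,-0.14]]' --angular '[[0,0,0],[0,0,0.025],[0,0,0.0675],[0,0,0.1125],[0,0,0.1575],[0,0,0.2025],[0,0,0.2475],[0,0,0.2925],[0,0,0.3375],[0,0,0.375]]' --claw '[-1,-1,-1,-1,-1,-1,-1,-1,-1,-1]'

```text
clock: 35.98
position: [0.4473, -0.2509, 0.1596]
tcp_rot: [3.141, 0.071, -0.0]
ft_force: [0.1, -0.3, -0.4]
opening: 0.136
finger_force: 19.9
```

```bash
python3 go.py "(.449,-.248,.05,-1.519)"
```

```text
at [ 0.4473 -0.2509  0.1596] yaw -1.526 t 35.98 j [-0.56  0.02  2.03 -0.    1.09  0.97]
[0.0018, -0.0028, 0.1096] [0.0, 0.0001, -0.0067]
```

Call:
carry_out --linear '[[0,0,0],[0,0,0.04],[0,0,0.08],[0,0,0.1],[0,0,0.108],[0,0,0.108]]' --angular '[[0,0,0],[0,0,0],[0,0,0],[0,0,0],[0,0,0],[0,0,0]]' --claw '[-1,-1,-1,-1,-1,-1]'

```text
clock: 36.72
position: [0.4477, -0.248, 0.0515]
tcp_rot: [-3.14, -0.083, 0.001]
ft_force: [1.0, -0.9, -0.0]
opening: 0.137
finger_force: 19.9
```

```bash
python3 go.py "(.449,-.248,.035,-1.519)"
```

```text
at [ 0.4477 -0.248   0.0515] yaw -1.518 t 36.73 j [-0.55  0.16  2.12  0.    0.87  0.96]
[0.0013, 0.0001, 0.0165] [-0.0007, 0.0007, 0.0013]
```

Call:
carry_out --linear '[[0.001,0,0.006],[0.001,0,0.012],[0.001,0,0.016],[0.001,0,0.0175],[0.001,0,0.0175]]' --angular '[[0,0,0],[0,0,0],[0,0,0],[0,0,0],[0,0,0]]' --claw '[-1,-1,-1,-1,-1]'

```text
clock: 37.35
position: [0.4494, -0.2489, 0.0351]
tcp_rot: [3.141, 0.081, 0.001]
ft_force: [-0.8, 0.7, 6.0]
opening: 0.134
finger_force: 20.0
```

Seated at z = 0.035 m. I release it, rise and move aside.

Call:
carry_out --linear '[[0,0,-0.001],[0,0,-0.001],[0,0,-0.001],[0,0,-0.04],[0,0,-0.09],[0,0,-0.15],[0.02,-0.06,-0.17],[0.03,-0.12,-0.17],[0.03,-0.17,-0.17],[0.03,-0.17,-0.17]]' --angular '[[0,0,0],[0,0,0],[0,0,0],[0,0,0],[0,0,0],[0,0,0],[0,0,0],[0,0,0],[0,0,0],[0,0,0]]' --claw '[-0.4,-0.4,-0.4,-0.4,-0.4,-0.4,-0.4,-0.4,-0.4,-0.4]'

```text
clock: 38.6
position: [0.4696, -0.0745, 0.2041]
tcp_rot: [-3.14, -0.089, 0.0]
ft_force: [0.6, 0.5, 0.2]
opening: 0.296
finger_force: 0.0
```

```bash
python3 - <<'E'
from m import *
a=snapshot('scene')['img'][150:290,180:450];b=snapshot('top')['img'][90:340,250:480]
a=cv2.resize(a,(540,280));b=cv2.resize(b,(276,300))
o=np.zeros((590,560,3),np.uint8);o[:280,:540]=a;o[285:585,:276]=b
c=snapshot('top')['img'][165:340,395:480];o[285:585,290:290+146]=cv2.resize(c,(146,300))
save({'img':o},'fin.png')
E
```

```text
(no output)
```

View pics/fin.png

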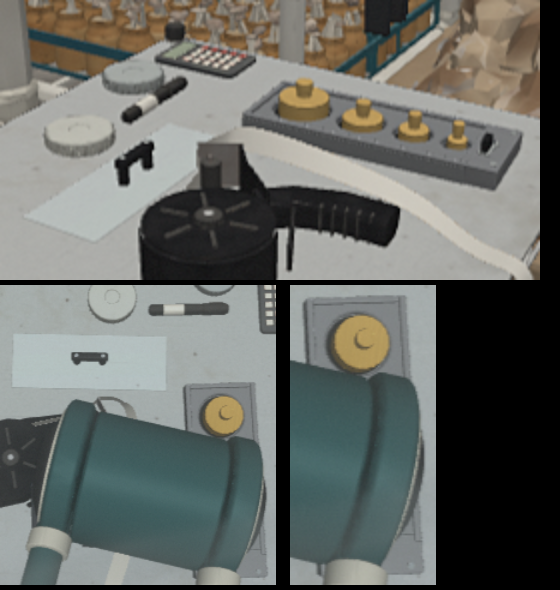

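The final view shows all four weights upright in their wells in size order and the tab aside at (487,142). The plate lies flat and clear at (115,180), and the arm touches nothing.

```bash
python3 -c "
from rig import order
print(order.finish_job())"
```

```text
the job is handed in; nothing more can be done
None
```

The job is handed in at about 39 s on the robot's clock: the tab is turned aside, the cover plate lies flat and clear behind the tape gun, and all four weights stand upright in their own wells in order of size; the hand-in gave no verdict.

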